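# Empty a handled cup of spacers into the assembly tray

## Robot

A 6-joint arm with a two-finger parallel gripper is mounted at the origin on the work surface. World frame = base frame: x ahead of the robot, y to its left, z up, the work surface at z = 0. Lengths are in m, angles in rad, forces in N, time in s.
With the tool pointing down it reaches from about 0.35 to 0.975 m from the base axis. Payload 7.1 kg.
Tool frame: the origin (TCP) lies at the very end of the fingers, on their centre line; the grasp point (between the pads) lies 19 mm behind it; z points along the fingers, y is the line along which they close (so a half turn about z gives the same grasp; the last joint's range is limited). The gripper opens to 88 mm and grips with 3 to 60 N. Pads are 20 mm wide; open, the fingers measure 115 mm over their backs; the gripper's body (75 mm by 178 mm) begins 61 mm behind the grasp point.
Start: joints at [-1.238, 0.423, 1.63, -0, 1.089, -0.019], TCP at [0.215, -0.587, 0.223] pointing down, gripper open.
Joint ranges: [-3, 3], [-0.9, 2.11], [0.09, 2.58], [-1.31, 4.45], [0.11, 2.69], [-2.54, 2.54]. Speed limits (rad/s): [2.39, 2.39, 3.01, 3.14, 3.14, 3.14].

## Interface

Orientations are given as a rotation vector (axis times angle).
In Python, from rig import * gives the robot as it stands.
- The arm moves only by the tool send_rows, never from a script. Its arguments are lists of equal length, an entry for each row: "linear": the shift along the tool's x, y, z in mm, a list of three; "delta_rot": the turn, a rotation vector about the tool's x, y, z in rad, a list of three; "gripper": the opening, from 0 (shut) to 1 (fully open). A call has 1 to 12 rows; each row shifts and turns the commanded pose from where the row before left it, along the tool's axes as they then stand; what a row does not reach is not made up. A row lasts 1/12 s, in which the tool goes at most 41.7 mm and 7.16 degrees, less where a joint would pass 70% of its speed; a pose out of reach is approached as far as the arm can. A call is refused whole if a number of a shift passes 41.7 or a number of a turn 0.125, either way. A call with a gripper value outside its range is refused whole. The fingers move at their own pace and stop on an object; the grip force is fixed at half the most. Time passes only in rows, so rows that do not move let the fingers close. It gives the time, the measured TCP pose, the force, the opening and the grip force at its end, in the units of the state.
- get_state(): the state, without advancing time (a new reading comes with each control period).
- grab_frame(name): name is "scene" or "top"; returns a dict with "image" (480x640x3 uint8, red, green, blue), "range_z" (480x640 float32, m along the optical axis (not along the pixel's ray), 0 where there is no reading), "K" (3x3 intrinsics, pixels), "view" (4x4, takes a point from world to camera coordinates). Camera axes: x right, y down, z forward; pixel columns grow to the right and rows downward; lengths in m; the calibration is good to about 2 mm. A picture is of the moment at which its call begins.
- finish_job(): hands the job in; it is judged then, once.
The state is a dict: "t": time; "q": joint angles; "qd": joint speeds; "joint_efforts": joint torques, N m; "eef_pos": TCP position; "tool_rot": TCP orientation; "contact_force": force on the tool from outside, world axes, zero at the start; "ft_torque": the same for the moment, N m; "gripper_width": opening from 0.0 (shut) to 1.0 (fully open); "finger_force": force on a finger pad.
Only numpy, scipy, OpenCV 4.12 (cv2) and the standard library are available. Lean on these libraries where they do the work, as an engineer would, in place of code of your own. Each camera call takes 0.05 s, during which the arm holds its last target. There are 200 camera calls.

## Task

The aluminium cup of nylon spacers stands with its handle pushed under the instrument riser, out of reach: draw the cup out, stand it upright on the open bench with the handle well clear of the riser, and let go. Then take it by its bar handle, lift it and pour all eight spacers into the black tray. Finally stand the empty cup upright on the open bench, clear of the tray and well clear of the riser, and leave the tray, the circuit board, the probe pod and the wire spool where they are.

Things in the scene. Friction and masses are not known exactly. Their poses are not given: they have to be found in the camera images.
- cup: Round open aluminium cup, outer diameter 60 mm, 85 mm tall, wall 3 mm, base 4 mm, 0.16 kg empty. Origin: centre of its underside; z up through the mouth; the bar handle sticks out along its +y.
- cup_handle: The cup's handle: a straight level round aluminium bar, 16 mm in diameter, fixed to the cup, running along the cup's +y from 30 to 140 mm from the cup's axis, its centreline 62 mm above the cup's underside. Origin: middle of the bar (85 mm from the cup's axis); axes as the cup's.
- cup_mouth (a point): Centre of the cup's mouth, 85 mm above its underside; axes as the cup's.
- handle_end (a point): Free end of the handle, 140 mm from the cup's axis and 62 mm above its underside.
- riser: Fixed grey riser shelf, 260 mm along x, 200 mm along y, its board's underside 118 mm and top 130 mm above the bench, with 12 mm side panels at its x ends, open towards -y and +y; a white bench meter stands on it (220 x 190 mm, top 205 mm above the bench). Origin: on the bench under its centre. The cup starts outside its -y edge, with about 70 mm of the handle reaching in under it.
- tray: Open black plastic tray, 170 mm (x) by 140 mm (y) outside, 60 mm tall, walls and floor 4 mm, loose, 0.7 kg. Origin: centre of its underside, z up.
- spacer0: White nylon spacer, plain cylinder 16 mm in diameter and 22 mm long, 12 g, one of eight lying in the cup. Origin: its centre; z along its axis.
- spacer1: White nylon spacer, plain cylinder 16 mm in diameter and 22 mm long, 12 g, one of eight lying in the cup. Origin: its centre; z along its axis.
- spacer2: White nylon spacer, plain cylinder 16 mm in diameter and 22 mm long, 12 g, one of eight lying in the cup. Origin: its centre; z along its axis.
- spacer3: White nylon spacer, plain cylinder 16 mm in diameter and 22 mm long, 12 g, one of eight lying in the cup. Origin: its centre; z along its axis.
- spacer4: White nylon spacer, plain cylinder 16 mm in diameter and 22 mm long, 12 g, one of eight lying in the cup. Origin: its centre; z along its axis.
- spacer5: White nylon spacer, plain cylinder 16 mm in diameter and 22 mm long, 12 g, one of eight lying in the cup. Origin: its centre; z along its axis.
- spacer6: White nylon spacer, plain cylinder 16 mm in diameter and 22 mm long, 12 g, one of eight lying in the cup. Origin: its centre; z along its axis.
- spacer7: White nylon spacer, plain cylinder 16 mm in diameter and 22 mm long, 12 g, one of eight lying in the cup. Origin: its centre; z along its axis.
- board: Bystander: green circuit board with a heatsink on four white feet, 110 mm (x) by 160 mm (y), 82 mm tall. Origin: on the bench under its centre.
- probe_pod: Bystander: grey and black probe pod, 50 mm (x), 120 mm long (y), 35 mm tall, lying on the bench. Origin: under its centre.
- wire_spool: Bystander: blue spool, 80 mm in diameter, 70 mm tall, standing on the bench. Origin: centre of its underside.
Not all that is in view belongs to the job. There is more than one size of the tray; the job needs the largest.

How it is judged:
On the way, in this order (a step that is already met when the one before it is completed fails the run):
1. the cup stands upright on the bench, let go, cup and handle outside the riser's outline by at least 30 mm, all spacers still in it (angle between cup's own z axis and vertical below 0.08 rad and height (world z) of cup below 0.006 m and linear speed of cup below 0.03 m/s and contact force between cup and the fingers below 0.1 N and (y of cup in the frame of riser below -0.13 m or y of cup in the frame of riser above 0.13 m or x of cup in the frame of riser below -0.16 m or x of cup in the frame of riser above 0.16 m) and (y of handle_end in the frame of riser below -0.13 m or y of handle_end in the frame of riser above 0.13 m or x of handle_end in the frame of riser below -0.16 m or x of handle_end in the frame of riser above 0.16 m) and distance between each of spacer0, spacer1, spacer2, spacer3, spacer4, spacer5, spacer6, spacer7 and cup below 0.095 m), for 0.2 s.
2. the cup is held by its handle, lifted at least 40 mm, all spacers still in it (contact force between cup_handle and the fingers above 0.5 N and height (world z) of cup above 0.04 m and angle between cup's own z axis and vertical below 0.6 rad and distance between each of spacer0, spacer1, spacer2, spacer3, spacer4, spacer5, spacer6, spacer7 and cup below 0.095 m), for 0.1 s.
3. held by the handle, the cup is tipped by more than 70 degrees with its mouth over or beside the tray (contact force between cup_handle and the fingers above 0.5 N and angle between cup's own z axis and vertical above 1.22 rad and horizontal distance between cup_mouth and tray below 0.13 m), for 0.1 s.
At the end, for the whole second after the job is handed in: All eight spacers lie at rest inside the tray, below its rim; the tray is flat on the bench; the empty cup stands upright (within 0.08 rad) and released on the bench, its axis more than 105 mm from the tray's centre, cup and handle outside the riser's outline by at least 30 mm (x of spacer0 in the frame of tray between -0.08 and 0.08 m and y of spacer0 in the frame of tray between -0.065 and 0.065 m and z of spacer0 in the frame of tray between 0 and 0.06 m and linear speed of each of spacer0, spacer1, spacer2, spacer3, spacer4, spacer5, spacer6, spacer7 below 0.05 m/s and x of spacer1 in the frame of tray between -0.08 and 0.08 m and y of spacer1 in the frame of tray between -0.065 and 0.065 m and z of spacer1 in the frame of tray between 0 and 0.06 m and x of spacer2 in the frame of tray between -0.08 and 0.08 m and y of spacer2 in the frame of tray between -0.065 and 0.065 m and z of spacer2 in the frame of tray between 0 and 0.06 m and x of spacer3 in the frame of tray between -0.08 and 0.08 m and y of spacer3 in the frame of tray between -0.065 and 0.065 m and z of spacer3 in the frame of tray between 0 and 0.06 m and x of spacer4 in the frame of tray between -0.08 and 0.08 m and y of spacer4 in the frame of tray between -0.065 and 0.065 m and z of spacer4 in the frame of tray between 0 and 0.06 m and x of spacer5 in the frame of tray between -0.08 and 0.08 m and y of spacer5 in the frame of tray between -0.065 and 0.065 m and z of spacer5 in the frame of tray between 0 and 0.06 m and x of spacer6 in the frame of tray between -0.08 and 0.08 m and y of spacer6 in the frame of tray between -0.065 and 0.065 m and z of spacer6 in the frame of tray between 0 and 0.06 m and x of spacer7 in the frame of tray between -0.08 and 0.08 m and y of spacer7 in the frame of tray between -0.065 and 0.065 m and z of spacer7 in the frame of tray between 0 and 0.06 m and angle between cup's own z axis and vertical below 0.08 rad and height (world z) of cup below 0.006 m and linear speed of cup below 0.03 m/s and contact force between cup and the fingers below 0.1 N and (y of cup in the frame of riser below -0.13 m or y of cup in the frame of riser above 0.13 m or x of cup in the frame of riser below -0.16 m or x of cup in the frame of riser above 0.16 m) and (y of handle_end in the frame of riser below -0.13 m or y of handle_end in the frame of riser above 0.13 m or x of handle_end in the frame of riser below -0.16 m or x of handle_end in the frame of riser above 0.16 m) and horizontal distance between cup and tray above 0.105 m and angle between tray's own z axis and vertical below 0.05 rad and height (world z) of tray below 0.01 m); the robot touches nothing.
It fails at once if the tray is moved by more than 40 mm (distance of tray from where it was at the start of the episode above 0.04 m).
It fails at once if the circuit board is moved by more than 30 mm (distance of board from where it was at the start of the episode above 0.03 m).
It fails at once if the probe pod is moved by more than 30 mm (distance of probe_pod from where it was at the start of the episode above 0.03 m).
It fails at once if the wire spool is moved by more than 30 mm (distance of wire_spool from where it was at the start of the episode above 0.03 m).
It fails at once if the cup falls over on the bench (tilted by more than 50 degrees while the fingers do not touch it) (angle between cup's own z axis and vertical above 0.87 rad and contact force between cup and the fingers below 0.1 N and height (world z) of cup below 0.05 m).
It also fails if it takes over 64 s, if anything falls off the work surface, if the arm or the gripper's body presses on something with over 40 N, if the wrist force passes 120 N, or if a joint passes its speed limit or range.

## Working session

There is one attempt and no reset: what is moved stays moved. The work goes in short steps, Python scripts to look and compute and a tool call to move; the robot and the scene stay as the last step left them, time stands still between calls to the robot, and variables do not carry over. Pictures are saved under pics/ and viewed, at most 11 in all, crops included, and the job is handed in when it is done.

Besides the shell and the picture viewer there is one more tool, called after "Call:" as name(argument=value, ...) on one line, values as JSON. send_rows: Moves the arm, as the interface text tells. Its arguments: {"type":"object","properties":{"linear":{"type":"array","items":{"type":"array","items":{"type":"number"}}},"delta_rot":{"type":"array","items":{"type":"array","items":{"type":"number"}}},"gripper":{"type":"array","items":{"type":"number"}}},"required":["linear","delta_rot","gripper"]}

```bash
mkdir -p pics
cat > h.py <<'E'
from rig import *
import numpy as np, cv2
def snap(n):
    f=grab_frame(n); np.savez(f'{n}.npz',**f); return f
def pts(f):
    K,V=f['K'],f['view']; z=f['range_z']; v,u=np.mgrid[:480,:640]
    c=np.stack([(u-K[0,2])/K[0,0]*z,(v-K[1,2])/K[1,1]*z,z],-1)
    return (c-V[:3,3])@V[:3,:3]
def ray(f,u,v,h):
    K,V=f['K'],f['view']; o=-V[:3,:3].T@V[:3,3]; d=V[:3,:3].T@np.linalg.inv(K)@[u,v,1]
    return o+d*(h-o[2])/d[2]
E
python3 - <<'E'
from h import *
for n in('scene','top'):
    f=snap(n); cv2.imwrite(f'pics/{n}0.png',f['image'][...,::-1]); V=f['view']; print(n,-V[:3,:3].T@V[:3,3],V[2,:3])
s=get_state();print({k:np.round(v,3) for k,v in s.items()})
E
```

```text
scene [0.83731276 0.47172024 0.99353882] [-0.28223776 -0.47069    -0.83593826]
top [ 0.31914279 -0.05661516  1.32461277] [ 1.71456625e-01  2.55375776e-04 -9.85191636e-01]
{'t': np.float64(0.1), 'q': array([-1.238,  0.424,  1.631, -0.   ,  1.089, -0.019]), 'qd': array([-0.   , -0.   , -0.   , -0.002,  0.002,  0.001]), 'joint_efforts': array([ 0.0000e+00, -5.4562e+01, -2.7432e+01,  6.5000e-02,  1.9000e-02,
       -0.0000e+00]), 'eef_pos': array([ 0.215, -0.586,  0.222]), 'tool_rot': array([-3.092, -0.549,  0.   ]), 'contact_force': array([-0.74 , -0.984, -0.425]), 'ft_torque': array([ 0.027, -0.001,  0.023]), 'finger_force': np.float64(0.0), 'gripper_width': np.float64(1.001)}
```

View pics/scene0.png

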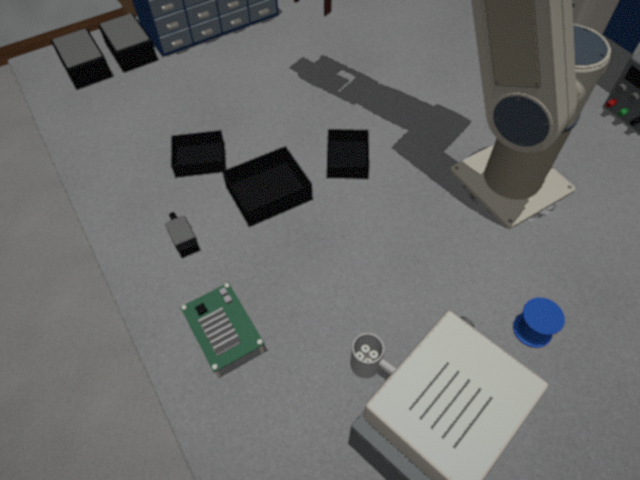

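View pics/top0.png

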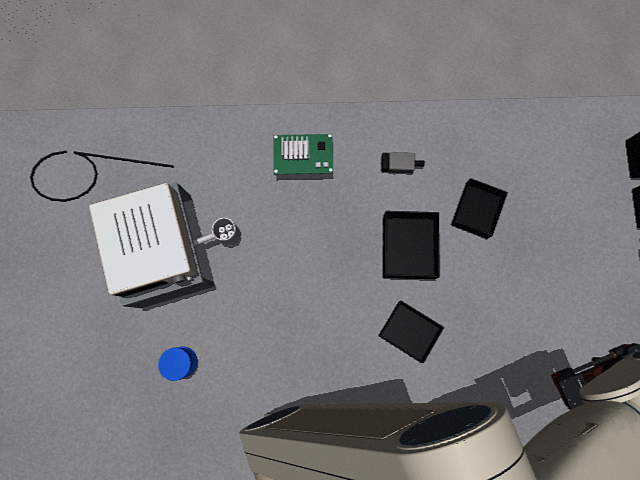

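The scene view shows the cup at (368,347) with its handle running to (390,370) under the riser. The large black tray is at (267,186). In the top view the cup is at (224,229), the large tray at (411,245), the board at (303,155), the pod at (400,163) and the spool at (177,363).
Possible trays, top view: (411,245) is the largest, and (479,208) and (411,331) are the smaller decoys. There is only one cup, at (224,229).

```bash
cat > m.py <<'E'
from h import *
for n,win in (('top',{'tray':(375,205,448,285),'trayB':(448,175,512,243),'trayC':(372,295,448,368),'pod':(376,145,430,178),'board':(268,128,340,182),'spool':(150,335,205,385)}),('scene',{'tray':(222,145,315,227),'board':(175,280,270,375)})):
    f=dict(np.load(n+'.npz')); P=pts(f); im=f['image'].astype(int)
    for k,(a,b,c,d) in win.items():
        p=P[b:d,a:c].reshape(-1,3); p=p[p[:,2]>.012]
        hi=p[p[:,2]>np.percentile(p[:,2],98)-.015] if k!='pod' else p
        r=cv2.minAreaRect((hi[:,:2]*1000).astype(np.float32)); print(n,k,'top z',np.percentile(p[:,2],98).round(3),'rect c/size/ang',np.round(r[0],0),np.round(r[1],0),round(r[2],1))
for n,w in (('top',(195,212,245,252)),('scene',(345,325,395,385))):
    f=dict(np.load(n+'.npz')); P=pts(f); a,b,c,d=w; p=P[b:d,a:c].reshape(-1,3)
    hi=p[(p[:,2]>.077)&(p[:,2]<.095)]
    (x,y),r=cv2.minEnclosingCircle((hi[:,:2]*1000).astype(np.float32)); print(n,'cup rim',x,y,r,np.median(hi[:,2]))
    q=p[(p[:,2]>.05)&(p[:,2]<.076)]; dd=np.linalg.norm(q[:,:2]*1000-[x,y],axis=1); h=q[dd>36]
    if len(h): print('handle pts',len(h),h.mean(0).round(4), 'dir deg',np.degrees(np.arctan2(h[:,1].mean()*1000-y,h[:,0].mean()*1000-x)),'maxr',dd.max())
f=dict(np.load('top.npz'));P=pts(f)
p=P[170:310,80:225].reshape(-1,3)
for lo,hi_ in((.195,.215),(.12,.14)):
    q=p[(p[:,2]>lo)&(p[:,2]<hi_)]; r=cv2.minAreaRect((q[:,:2]*1000).astype(np.float32)); print('riser',lo,np.round(r[0]),np.round(r[1]),r[2],np.round(cv2.boxPoints(r)).tolist())
a=dict(np.load('scene.npz'))['image'][310:410,320:440,::-1]; b=f['image'][195:275,180:276,::-1]
cv2.imwrite('pics/crop.png',np.hstack([cv2.resize(a,(480,400),interpolation=2)[:, :400],cv2.resize(b,(400,400),interpolation=2)]))
E
python3 m.py
```

```text
top tray top z 0.068 rect c/size/ang [ 447. -237.] [196. 395.] 61.8
top trayB top z 1.325 rect c/size/ang [319. -57.] [0. 0.] 0.0
top trayC top z 1.325 rect c/size/ang [319. -57.] [0. 0.] 0.0
top pod top z 0.04 rect c/size/ang [ 569. -149.] [113. 520.] 57.5
top board top z 0.085 rect c/size/ang [566.  -1.] [502.  70.] 4.8
top spool top z 0.076 rect c/size/ang [258. 150.] [ 78. 424.] 6.0
scene tray top z 0.062 rect c/size/ang [624.  68.] [893. 195.] 74.5
scene board top z 0.082 rect c/size/ang [800. 228.] [491.  52.] 87.4
top cup rim 571.4091186523438 202.16122436523438 30.16045379638672 0.08445243143391923
handle pts 106 [0.5499 0.257  0.0686] dir deg 111.40763380884073 maxr 84.37228891527485
scene cup rim 572.1834716796875 201.4569854736328 31.226318359375 0.08265602862976976
handle pts 115 [0.5574 0.2467 0.0661] dir deg 108.12691922621111 maxr 60.68389664492153
riser 0.195 [527. 371.] [234. 192.] 15.608027458190918 [[389.0, 432.0], [441.0, 247.0], [666.0, 310.0], [614.0, 495.0]]
riser 0.12 [533. 371.] [260. 200.] 15.44642162322998 [[380.0, 433.0], [434.0, 240.0], [685.0, 309.0], [631.0, 502.0]]
```

View pics/crop.png

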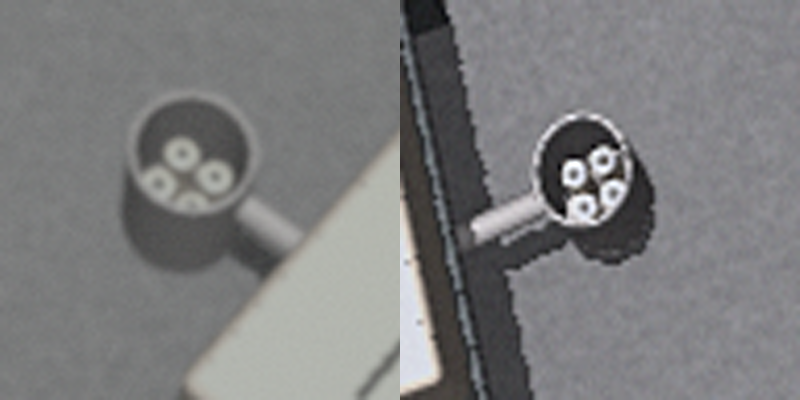

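The crop confirms the cup, with white spacers inside and the handle going under the riser's near edge. Both views put its rim at z≈0.084, x≈0.571, y≈0.202. Next I'll work out the remaining positions and the first move.

```bash
cat >> h.py <<'E'
from scipy.spatial.transform import Rotation as Ro
def go(p=None,yaw=None,R=None,s=None):
    """shift (mm) in the present tool frame to p; turn in tool frame to R, or to tool-down with tool y at yaw deg"""
    s=s or get_state(); R0=Ro.from_rotvec(s['tool_rot'])
    if p is not None: print('shift mm',np.round(R0.inv().apply(np.array(p)-s['eef_pos'])*1000,1))
    if yaw is not None:
        y=np.array([np.cos(np.radians(yaw)),np.sin(np.radians(yaw)),0]); z=np.array([0,0,-1.]); R=Ro.from_matrix(np.stack([np.cross(y,z),y,z],1))
    if R is not None: print('turn rad',np.round((R0.inv()*R).as_rotvec(),4))
def show():
    s=get_state(); R=Ro.from_rotvec(s['tool_rot']).as_matrix(); print('t',round(float(s['t']),2),'p',np.round(s['eef_pos'],4),'q',np.round(s['q'],3),'F',np.round(s['contact_force'],1),'w',round(float(s['gripper_width']),3),'ff',round(float(s['finger_force']),1),'\nR',np.round(R,3).tolist())
E
python3 - <<'E'
from h import *
for n,win in (('top',{'tray':(375,205,448,285),'B':(448,175,512,243),'C':(372,295,448,368),'pod':(376,145,430,178),'board':(268,128,340,182),'spool':(150,335,200,385)}),('scene',{'tray':(222,145,315,227),'board':(175,280,270,375)})):
    f=dict(np.load(n+'.npz')); P=pts(f); ok=f['range_z']>0; im=f['image'].astype(int)
    for k,(a,b,c,d) in win.items():
        m=np.zeros((480,640),bool); m[b:d,a:c]=1; m&=ok
        p=P[m]; zt=np.percentile(p[:,2],97); hi=p[p[:,2]>zt-.02]
        r=cv2.minAreaRect((hi[:,:2]*1000).astype(np.float32)); print(n,k,'z',zt.round(3),np.round(r[0]),np.round(r[1]),round(r[2],1))
    if n=='top':
        m=(im.max(-1)<55).astype(np.uint8); cs,_=cv2.findContours(m,cv2.RETR_EXTERNAL,cv2.CHAIN_APPROX_SIMPLE)
        for c in cs:
            if cv2.pointPolygonTest(c,(411,245),False)>0: 
                q=cv2.boxPoints(cv2.minAreaRect(c)); print('tray rim via ray',[ray(f,*u,.06)[:2].round(3).tolist() for u in q])
show(); go([.5715,.2025,.222],yaw=19)
E
```

```text
top tray z 0.06 [ 527. -280.] [142. 171.] 87.3
top B z 0.045 [ 624. -469.] [106. 131.] 66.5
top C z 0.044 [ 304. -270.] [128. 105.] 56.7
top pod z 0.038 [ 758. -272.] [117.  51.] 86.3
top board z 0.082 [785.  -5.] [126.  66.] 75.1
top spool z 0.074 [239. 322.] [79. 77.] 89.0
tray rim via ray [[0.614, -0.21], [0.61, -0.355], [0.43, -0.344], [0.434, -0.202]]
scene tray z 0.057 [ 525. -324.] [235. 171.] 86.9
scene board z 0.079 [785.  -7.] [131.  63.] 77.3
t 0.1 p [ 0.2152 -0.5862  0.222 ] q [-1.238  0.424  1.631 -0.     1.089 -0.019] F [-0.7 -1.  -0.4] w 1.001 ff 0.0 
R [[0.939, 0.345, -0.0], [0.345, -0.939, 0.001], [0.0, -0.001, -1.0]]
shift mm [ 606.2 -617.7    0.9]
turn rad [-1.1000e-03 -1.1000e-03 -1.5506e+00]
```

Call:
send_rows(linear=[[26,-26,0],[26,-26,0],[26,-26,0],[26,-26,0],[26,-26,0],[26,-26,0],[26,-26,0],[26,-26,0],[26,-26,0],[26,-26,0],[26,-26,0],[26,-26,0]], delta_rot=[[0,0,0],[0,0,0],[0,0,0],[0,0,0],[0,0,0],[0,0,0],[0,0,0],[0,0,0],[0,0,0],[0,0,0],[0,0,0],[0,0,0]], gripper=[1,1,1,1,1,1,1,1,1,1,1,1])

```text
t: 1.1
eef_pos: [0.4009, -0.1845, 0.2226]
tool_rot: [-3.093, -0.549, 0.0]
contact_force: [1.7, -0.1, 0.3]
gripper_width: 0.996
finger_force: 0.0
```

Call:
send_rows(linear=[[26,-26,0],[26,-26,0],[26,-26,0],[26,-26,0],[26,-26,0],[26,-26,0],[26,-26,0],[26,-26,0],[26,-26,0],[26,-26,0],[26,-26,0],[8,-20,0]], delta_rot=[[0,0,0],[0,0,0],[0,0,0],[0,0,0],[0,0,0],[0,0,0],[0,0,0],[0,0,0],[0,0,0],[0,0,0],[0,0,0],[0,0,0]], gripper=[1,1,1,1,1,1,1,1,1,1,1,1])

```text
t: 2.1
eef_pos: [0.5733, 0.2054, 0.2224]
tool_rot: [-3.092, -0.551, -0.003]
contact_force: [0.1, 0.5, 0.0]
gripper_width: 1.001
finger_force: 0.0
```

Call:
send_rows(linear=[[0,0,0],[0,0,0],[0,0,0],[0,0,0],[0,0,0],[0,0,0],[0,0,0],[0,0,0],[0,0,0],[0,0,0],[0,0,0],[0,0,0]], delta_rot=[[0,0,-0.12],[0,0,-0.12],[0,0,-0.12],[0,0,-0.12],[0,0,-0.12],[0,0,-0.12],[0,0,-0.12],[0,0,-0.12],[0,0,-0.12],[0,0,-0.12],[0,0,-0.12],[0,0,-0.12]], gripper=[1,1,1,1,1,1,1,1,1,1,1,1])

```text
t: 3.1
eef_pos: [0.571, 0.2022, 0.2222]
tool_rot: [-1.955, -2.458, 0.001]
contact_force: [0.2, 0.2, 0.8]
gripper_width: 1.002
finger_force: 0.0
```

Run:
```python
from h import *
show(); go([.5715,.2025,.222],yaw=19)
```

```text
t 3.1 p [0.571  0.2022 0.2222] q [0.321 0.396 1.674 0.    1.073 0.094] F [0.2 0.2 0.8] w 1.002 ff 0.0 
R [[-0.225, 0.974, -0.001], [0.974, 0.225, -0.0], [-0.0, -0.001, -1.0]]
shift mm [0.2 0.6 0.2]
turn rad [-0.0009 -0.     -0.1047]
```

Call:
send_rows(linear=[[0,0,24],[0,0,24],[0,0,24],[0,0,24],[0,0,20],[0,0,18],[0,0,16],[0,0,12],[0,0,10],[0,0,0]], delta_rot=[[0,0,-0.1],[0,0,0],[0,0,0],[0,0,0],[0,0,0],[0,0,0],[0,0,0],[0,0,0],[0,0,0],[0,0,0]], gripper=[1,1,1,1,1,1,1,1,1,1])

```text
t: 3.93
eef_pos: [0.5701, 0.2018, 0.0487]
tool_rot: [-1.837, -2.546, 0.004]
contact_force: [0.0, -0.5, -0.1]
gripper_width: 0.999
finger_force: 0.0
```

Call:
send_rows(linear=[[0,0,0],[0,0,0],[0,0,0],[0,0,0],[0,0,0],[0,0,0],[0,0,0],[0,0,0],[0,0,0],[0,0,0]], delta_rot=[[0,0,0],[0,0,0],[0,0,0],[0,0,0],[0,0,0],[0,0,0],[0,0,0],[0,0,0],[0,0,0],[0,0,0]], gripper=[0.5,0.5,0.5,0.5,0.5,0.5,0.5,0.5,0.5,0.5])

```text
t: 4.77
eef_pos: [0.5719, 0.2024, 0.0515]
tool_rot: [1.837, 2.547, 0.002]
contact_force: [-0.9, -0.6, 5.7]
gripper_width: 0.668
finger_force: 29.9
```

Run:
```python
from h import *
show(); go([.5,.04,.08],yaw=19)
```

```text
t 4.77 p [0.5719 0.2024 0.0515] q [ 0.321  0.629  1.76  -0.     0.752 -0.   ] F [-0.9 -0.6  5.7] w 0.668 ff 29.9 
R [[-0.315, 0.949, 0.001], [0.949, 0.315, 0.0], [-0.0, 0.001, -1.0]]
shift mm [-131.4 -119.4  -28.7]
turn rad [ 0.0013  0.     -0.0106]
```

Call:
send_rows(linear=[[0,0,-8],[0,0,-10],[-8,0,0],[-18,0,0],[-22,0,0],[-22,0,0],[-22,0,0],[-22,0,0],[-20,0,0],[-12,0,0],[-4,0,0],[0,0,0]], delta_rot=[[0,0,0],[0,0,0],[0,0,0],[0,0,0],[0,0,0],[0,0,0],[0,0,0],[0,0,0],[0,0,0],[0,0,0],[0,0,0],[0,0,0]], gripper=[0.5,0.5,0.5,0.5,0.5,0.5,0.5,0.5,0.5,0.5,0.5,0.5])

```text
t: 5.77
eef_pos: [0.6187, 0.059, 0.0687]
tool_rot: [-1.84, -2.546, 0.0]
contact_force: [0.3, 0.3, -2.7]
gripper_width: 0.664
finger_force: 29.9
```

Call:
send_rows(linear=[[0,0,0],[0,0,0],[0,0,0],[0,0,0],[0,0,0],[0,0,0],[0,0,0],[0,0,0],[0,0,0],[0,0,0],[0,0,0],[0,0,0]], delta_rot=[[0,0,-0.06],[0,0,-0.12],[0,0,-0.12],[0,0,-0.12],[0,0,-0.12],[0,0,-0.12],[0,0,-0.12],[0,0,-0.12],[0,0,-0.12],[0,0,-0.12],[0,0,-0.08],[0,0,0]], gripper=[0.5,0.5,0.5,0.5,0.5,0.5,0.5,0.5,0.5,0.5,0.5,0.5])

```text
t: 6.77
eef_pos: [0.6181, 0.0612, 0.0686]
tool_rot: [-0.04, -3.141, -0.0]
contact_force: [-0.7, 0.2, -2.4]
gripper_width: 0.671
finger_force: 29.9
```

Run:
```python
from h import *
show(); go([.54,.03,.052],yaw=94)
f=snap('scene'); cv2.imwrite('pics/s2.png',f['image'][...,::-1])
```

```text
t 6.77 p [0.6181 0.0612 0.0686] q [ 0.079  0.619  1.721  0.     0.802 -1.466] F [-0.7  0.2 -2.4] w 0.671 ff 29.9 
R [[-1.0, 0.026, -0.0], [0.026, 1.0, 0.0], [0.0, 0.0, -1.0]]
shift mm [ 77.3 -33.2  16.6]
turn rad [ 0.0002 -0.0005 -0.0955]
```

View pics/s2.png

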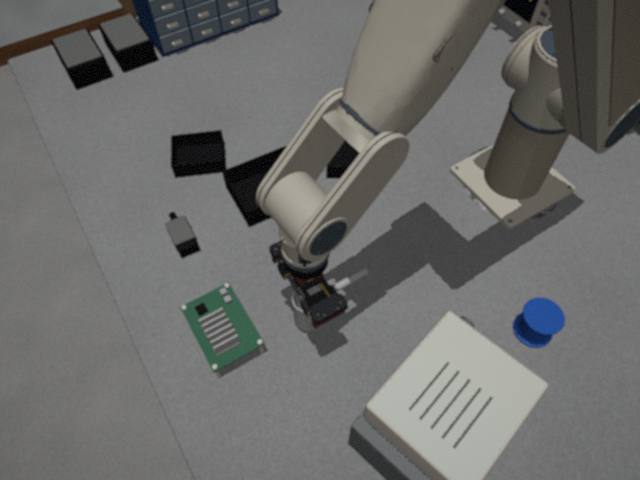

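Scene: the cup hangs in the gripper near (310,295), well clear of the riser, with its handle pointing to the robot at (355,280). Now I'll set it down.

Call:
send_rows(linear=[[8,-3,0],[15,-6,0],[18,-8,0],[18,-8,0],[12,-6,0],[6,-2,0],[0,0,6],[0,0,5],[0,0,4],[0,0,1.5],[0,0,0],[0,0,0]], delta_rot=[[0,0,0],[0,0,0],[0,0,0],[0,0,0],[0,0,0],[0,0,0],[0,0,0],[0,0,0],[0,0,0],[0,0,0],[0,0,0],[0,0,0]], gripper=[0.5,0.5,0.5,0.5,0.5,0.5,0.5,0.5,0.5,0.5,0.5,0.5])

```text
t: 7.82
eef_pos: [0.541, 0.0294, 0.0519]
tool_rot: [-0.047, -3.141, -0.0]
contact_force: [-0.3, 0.5, -1.6]
gripper_width: 0.667
finger_force: 29.9
```

Call:
send_rows(linear=[[0,0,0],[0,0,0],[0,0,0],[0,0,0],[0,0,0],[0,0,0],[0,0,0],[0,0,0]], delta_rot=[[0,0,0],[0,0,0],[0,0,0],[0,0,0],[0,0,0],[0,0,0],[0,0,0],[0,0,0]], gripper=[0.75,0.85,1,1,1,1,1,1])

```text
t: 8.48
eef_pos: [0.5407, 0.0292, 0.0522]
tool_rot: [0.047, 3.141, 0.0]
contact_force: [0.1, -0.0, 0.2]
gripper_width: 1.001
finger_force: 0.0
```

Call:
send_rows(linear=[[0,0,-15],[0,0,-25],[0,0,-30],[0,0,-30],[0,0,-30],[0,0,-20]], delta_rot=[[0,0,0],[0,0,0],[0,0,0],[0,0,0],[0,0,0],[0,0,0]], gripper=[1,1,1,1,1,1])

```text
t: 8.98
eef_pos: [0.5415, 0.0293, 0.205]
tool_rot: [0.047, 3.138, 0.0]
contact_force: [0.9, -0.2, -0.3]
gripper_width: 0.999
finger_force: 0.0
```

```bash
cat > kin.py <<'E'
from h import *
from scipy.optimize import least_squares
# samples (q, TCP): planar chain in the arm plane with a spherical wrist
S=[([-1.238,.424,1.631,0,1.089,-.019],[.2152,-.5862,.222]),([.321,.396,1.674,0,1.073,.094],[.571,.2022,.2222]),([.321,.629,1.76,0,.752,0],[.5719,.2024,.0515]),([.079,.619,1.721,0,.802,-1.466],[.6181,.0612,.0686])]
X=lambda v,a:Ro.from_rotvec(np.array(v)*a)
def fk(q,L):
    d1,a1,L1,L2,ly,lt=L
    A=X([0,0,1],q[0]); B=A*X([0,1,0],q[1]); C=B*X([0,1,0],q[2]); D=C*X([0,0,1],q[3])*X([0,1,0],q[4]); E=D*X([0,0,1],q[5])
    p=A.apply([a1,ly,d1])+B.apply([0,0,L1])+C.apply([0,0,L2])+D.apply([0,0,lt]); return p,E
E
python3 - <<'E'
from kin import *
show(); s=get_state()
for q,_ in S[3:]+[(s['q'],0)]: print(fk(q,[.3,0,.5,.5,0,.2])[1].as_matrix().round(3).tolist())
f=snap('scene'); P=pts(f); g=snap('top'); cv2.imwrite('pics/s3.png',np.hstack([cv2.resize(f['image'][230:350,250:410],(400,300)),cv2.resize(g['image'][180:300,240:400],(400,300))])[...,::-1])
S.append((s['q'],s['eef_pos'])); r=least_squares(lambda L:np.ravel([fk(q,L)[0]-p for q,p in S]),[.3,0,.5,.5,0,.25]); print(r.x.round(4),r.cost,np.abs(r.fun).max())
E
```

```text
t 8.98 p [0.5415 0.0293 0.205 ] q [ 0.032  0.324  1.83   0.     0.985 -1.509] F [ 0.9 -0.2 -0.3] w 0.999 ff 0.0 
R [[-1.0, 0.03, 0.003], [0.03, 1.0, 0.0], [-0.003, 0.0, -1.0]]
[[-0.026, -1.0, -0.0], [-1.0, 0.026, -0.0], [0.0, 0.0, -1.0]]
[[-0.03, -1.0, 0.003], [-1.0, 0.03, 0.0], [-0.0, -0.003, -1.0]]
[-2.6375  0.0067  0.4797  0.4672  0.0119 -2.6416] 8.873256606632144e-06 0.0033059220443579784
```

View pics/s3.png

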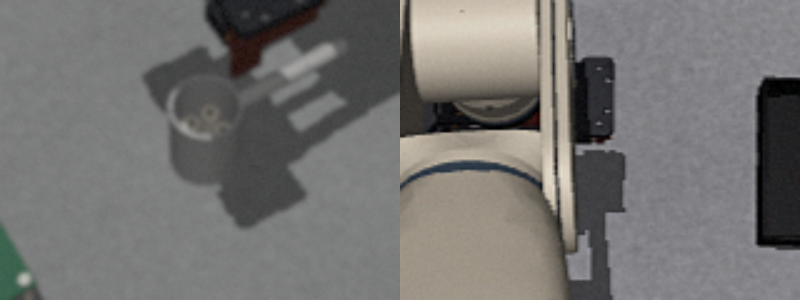

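The crop shows the cup upright and released at about (200,120), with four spacers visible in it and the handle pointing to the robot. Next I'll lean the tool 0.6 rad and measure the handle.

Call:
send_rows(linear=[[0,0,0],[0,0,0],[0,0,0],[0,0,0],[0,0,0],[0,0,0],[0,0,0]], delta_rot=[[0.1,0,0],[0.1,0,0],[0.1,0,0],[0.1,0,0],[0.1,0,0],[0.1,0,0],[0,0,0]], gripper=[0.5,0.5,0.5,0.5,0.5,0.5,0.5])

```text
t: 9.67
eef_pos: [0.5395, 0.0309, 0.1993]
tool_rot: [-0.037, -2.987, 0.932]
contact_force: [-0.1, 0.2, 0.1]
gripper_width: 0.519
finger_force: 0.0
```

Run:
```python
from kin import *
show(); s=get_state()
S+=[([.032,.324,1.83,0,.985,-1.509],[.5415,.0293,.205]),(s['q'],s['eef_pos'])]
p,E=fk(s['q'],[.3,0,.5,.5,0,.2]); print((E*X([0,0,1],np.pi/2)).as_matrix().round(3).tolist())
r=least_squares(lambda L:np.ravel([fk(q,L)[0]-p for q,p in S]),[.3,0,.5,.5,0,.25]); print(r.x.round(4),np.abs(r.fun).max())
f=snap('scene');P=pts(f)[200:360,240:440].reshape(-1,3)
xy=P[:,:2]*1000
rim=P[(P[:,2]>.078)&(P[:,2]<.092)&(np.hypot(xy[:,0]-541,xy[:,1]-29)<40)]
(cx,cy),rr=cv2.minEnclosingCircle((rim[:,:2]*1000).astype(np.float32)); print('rim',cx,cy,rr,np.percentile(rim[:,2],50))
d=np.hypot(xy[:,0]-541,xy[:,1]-29); h=P[(P[:,2]>.06)&(P[:,2]<.078)&(d>36)&(d<150)]
vx,vy,x0,y0=cv2.fitLine((h[:,:2]*1000).astype(np.float32),cv2.DIST_HUBER,0,.01,.01).ravel(); print('bar',len(h),x0,y0,'dir',vx,vy,'ztop',np.percentile(h[:,2],95),'x',h[:,0].min(),h[:,0].max())
```

```text
t 9.67 p [0.5395 0.0309 0.1993] q [ 0.342  0.463  1.779 -0.6    1.215 -0.899] F [-0.1  0.2  0.1] w 0.519 ff 0.0 
R [[-1.0, 0.019, -0.019], [0.026, 0.822, -0.568], [0.005, -0.569, -0.823]]
[[-1.0, 0.019, -0.019], [0.026, 0.822, -0.568], [0.005, -0.569, -0.823]]
[ 0.3152 -0.0042  0.4877  0.4761  0.0122  0.3127] 0.007109695808585448
rim 543.3738403320312 30.85895538330078 30.943208694458008 0.08256432519927Traceback (most recent call last):
  File "<stdin>", line 11, in <module>
cv2.error: OpenCV(4.12.0) /io/opencv/modules/imgproc/src/linefit.cpp:50: error: (-215:Assertion failed) count > 0 in function 'fitLine2D_wods'
```

```bash
cat >> kin.py <<'E'
L=[.3152,-.0042,.4877,.4761,.0122,.3127]
lo=np.array([-3,-.9,.09,-1.31,.11,-2.54]); hi=np.array([3,2.11,2.58,4.45,2.69,2.54])
def ik(p,R,q0):
    def res(q):
        a,E=fk(q,L); return np.r_[(a-p)*5,((E*X([0,0,1],np.pi/2)).inv()*R).as_rotvec()]
    r=least_squares(res,np.clip(q0,lo+1e-3,hi-1e-3),bounds=(lo,hi)); return r.x,np.abs(r.fun).max()
E
python3 - <<'E'
from kin import *
f=dict(np.load('scene.npz'));P=pts(f); ok=f['range_z']>0
xy=P[...,:2]*1000; m=ok&(P[...,2]>.035)&(P[...,2]<.085)&(xy[...,0]>380)&(xy[...,0]<508)&(abs(xy[...,1]-25)<45)
v,u=np.nonzero(m); h=P[m]; print(m.sum(),u.min(),u.max(),v.min(),v.max(),np.percentile(h,[5,50,95],axis=0).round(3).tolist())
c,s=np.cos,np.sin
s0=get_state(); R0=Ro.from_rotvec([0.047,3.141,0]); q=s0['q']
bar=np.array([.49,.03,.062])
def tool(bar,th): # th: world roll about bar (x)
    R=X([1,0,0],th)*R0; return bar+R.apply([0,0,.019]),R
for b,th in [((.49,.03,.12),-.6),((.49,.03,.062),-.6),((.49,.03,.2),-.6),((.48,-.1,.2),-.6),((.48,-.25,.2),-.6),((.48,-.25,.2),-.2),((.48,-.25,.2),.2),((.48,-.25,.2),.6),((.48,-.25,.2),1.0),((.48,-.25,.2),1.4),((.48,-.25,.2),1.8)]:
    p,R=tool(np.array(b),th); q,e=ik(p,R,q); print(b,th,q.round(2),round(e,4))
E
```

```text
Traceback (most recent call last):
ValueError: zero-size array to reduction operation minimum which has no identity
```

Run:
```python
from kin import *
s0=get_state(); R0=Ro.from_rotvec([0.047,3.141,0]); q=s0['q']
def tool(bar,th):
    R=X([1,0,0],th)*R0; return bar+R.apply([0,0,.019]),R
for b,th in [((.49,.03,.12),-.6),((.49,.03,.062),-.6),((.49,.03,.2),-.6),((.48,-.1,.2),-.6),((.48,-.25,.2),-.6),((.48,-.25,.2),-.2),((.48,-.25,.2),.2),((.48,-.25,.2),.6),((.48,-.25,.2),1.0),((.48,-.25,.2),1.4),((.48,-.25,.2),1.8)]:
    p,R=tool(np.array(b),th); q,e=ik(p,R,q); print(b,th,q.round(2),round(e,4))
p,R=tool(np.array([.49,.032,.11]),-.6); go(p,R=R)
```

```text
(0.49, 0.03, 0.12) -0.6 [ 0.36  0.52  1.97 -0.68  1.01 -0.71] 0.0
(0.49, 0.03, 0.062) -0.6 [ 0.36  0.62  1.97 -0.73  0.92 -0.63] 0.0
(0.49, 0.03, 0.2) -0.6 [ 0.36  0.39  1.94 -0.62  1.14 -0.82] 0.0
(0.48, -0.1, 0.2) -0.6 [ 0.11  0.32  2.04 -0.73  1.   -0.96] 0.0
(0.48, -0.25, 0.2) -0.6 [-0.2   0.32  2.03 -0.83  0.85 -1.15] 0.0
(0.48, -0.25, 0.2) -0.2 [-0.4   0.3   1.93 -0.25  0.84 -1.79] 0.0
(0.48, -0.25, 0.2) 0.2 [-0.59  0.39  1.8   0.19  1.07 -2.23] 0.0
(0.48, -0.25, 0.2) 0.6 [-0.73  0.56  1.66  0.44  1.38 -2.46] 0.0
(0.48, -0.25, 0.2) 1.0 [-0.82  0.76  1.52  0.61  1.69 -2.54] 0.0212
(0.48, -0.25, 0.2) 1.4 [-0.86  0.96  1.41  0.77  1.98 -2.54] 0.0558
(0.48, -0.25, 0.2) 1.8 [-0.86  1.14  1.36  0.96  2.24 -2.54] 0.049
shift mm [48.9 50.8 93.1]
turn rad [-0.0003 -0.0189  0.0108]
```

Run:
```python
from kin import *
s0=get_state(); R0=Ro.from_rotvec([0.047,3.141,0]); q0=s0['q']
def tool(bar,th,yw):
    R=X([0,0,1],yw)*X([1,0,0],th)*R0; return bar+R.apply([0,0,.019]),R
for yw in (-.3,-.5):
  q=q0
  for th in (-.6,-.2,.2,.6,1.0,1.4,1.6,1.8):
    cup=np.array([.527,-.255,.2]); bar=cup-.05*np.array([np.cos(yw),np.sin(yw),0])
    p,R=tool(bar,th,yw); q,e=ik(p,R,q); print(yw,th,q.round(2),round(e,4))
```

```text
-0.3 -0.6 [-0.18  0.4   1.92 -0.71  1.04 -0.98] 0.0
-0.3 -0.2 [-0.38  0.32  1.9  -0.25  0.92 -1.47] 0.0
-0.3 0.2 [-0.59  0.36  1.85  0.23  1.   -1.96] 0.0
-0.3 0.6 [-0.77  0.48  1.79  0.56  1.23 -2.3 ] 0.0
-0.3 1.0 [-0.88  0.66  1.71  0.78  1.51 -2.49] 0.0
-0.3 1.4 [-0.93  0.86  1.63  0.94  1.79 -2.54] 0.0487
-0.3 1.6 [-0.94  0.96  1.59  1.02  1.93 -2.54] 0.0799
-0.3 1.8 [-0.93  1.06  1.56  1.1   2.07 -2.54] 0.102
-0.5 -0.6 [-0.17  0.45  1.83 -0.62  1.16 -0.87] 0.0
-0.5 -0.2 [-0.36  0.35  1.87 -0.24  0.97 -1.26] 0.0
-0.5 0.2 [-0.58  0.34  1.89  0.25  0.95 -1.76] 0.0
-0.5 0.6 [-0.77  0.42  1.88  0.65  1.12 -2.19] 0.0
-0.5 1.0 [-0.91  0.59  1.84  0.91  1.38 -2.46] 0.0
-0.5 1.4 [-0.97  0.79  1.77  1.06  1.66 -2.54] 0.0603
-0.5 1.6 [-0.97  0.89  1.73  1.13  1.81 -2.54] 0.1094
-0.5 1.8 [-0.96  1.    1.7   1.21  1.95 -2.54] 0.1511
```

Call:
send_rows(linear=[[16,16,0],[17,17,0],[16,18,0],[0,0,23],[0,0,23],[0,0,23],[0,0,23],[0,0,0]], delta_rot=[[0,0,0],[0,0,0],[0,-0.019,0.011],[0,0,0],[0,0,0],[0,0,0],[0,0,0],[0,0,0]], gripper=[0.6,0.6,0.6,0.6,0.6,0.6,0.6,0.6])

```text
t: 10.38
eef_pos: [0.4905, 0.0181, 0.0948]
tool_rot: [0.054, 2.995, -0.926]
contact_force: [-0.6, -0.2, 1.1]
gripper_width: 0.597
finger_force: 0.0
```

Run:
```python
from kin import *
show(); R=X([1,0,0],-.6)*Ro.from_rotvec([0.047,3.141,0]); go(np.array([.49,.031,.062])+R.apply([0,0,.019]),R=R)
f=snap('scene'); cv2.imwrite('pics/s4.png',cv2.resize(f['image'][180:350,230:430],(800,600))[...,::-1])
```

```text
t 10.38 p [0.4905 0.0181 0.0948] q [ 0.351  0.569  1.939 -0.683  0.992 -0.697] F [-0.6 -0.2  1.1] w 0.597 ff 0.0 
R [[-0.999, 0.035, -0.004], [0.031, 0.825, -0.564], [-0.016, -0.564, -0.826]]
shift mm [ 1.3 29.2 38.8]
turn rad [ 0.0002 -0.0047 -0.0049]
```

View pics/s4.png

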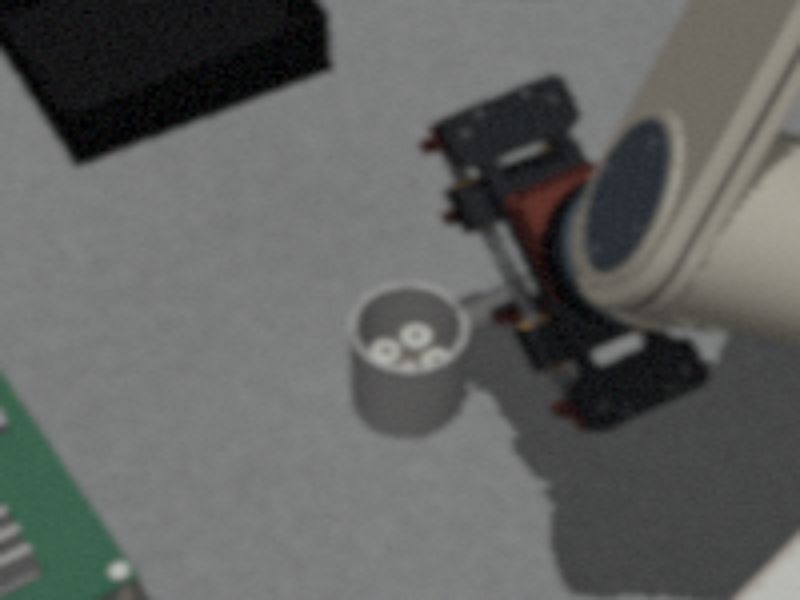

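The crop shows the cup upright with its spacers, and the bar from (465,300) passing to the fingers at (510,315). Last-joint margin for the pour needs the half-turned grasp with a smaller lean, so I'll retreat and turn.

Call:
send_rows(linear=[[0,0,-25],[0,0,-30],[0,0,-25],[0,0,0],[0,0,0],[0,0,0],[0,0,0],[0,0,0],[0,0,0],[0,0,0],[0,0,0],[0,0,0]], delta_rot=[[0,0,0],[-0.1,0,0],[-0.1,0,0],[0,0,0.12],[0,0,0.12],[0,0,0.12],[0,0,0.12],[0,0,0.12],[0,0,0.12],[0,0,0.12],[0,0,0.12],[0,0,0.12]], gripper=[0.6,0.6,0.6,0.6,0.6,0.6,0.6,0.6,0.6,0.6,0.6,0.6])

```text
t: 11.43
eef_pos: [0.4935, 0.0646, 0.1662]
tool_rot: [1.529, 2.442, -0.484]
contact_force: [-0.3, 0.1, 0.5]
gripper_width: 0.6
finger_force: 0.0
```

Call:
send_rows(linear=[[0,0,0],[0,0,0],[0,0,0],[0,0,0],[0,0,0],[0,0,0],[0,0,0],[0,0,0],[0,0,0],[0,0,0],[0,0,0],[0,0,0]], delta_rot=[[0,0,0.12],[0,0,0.12],[0,0,0.12],[0,0,0.12],[0,0,0.12],[0,0,0.12],[0,0,0.12],[0,0,0.12],[0,0,0.12],[0,0,0.12],[0,0,0.12],[0,0,0.12]], gripper=[0.6,0.6,0.6,0.6,0.6,0.6,0.6,0.6,0.6,0.6,0.6,0.6])

```text
t: 12.43
eef_pos: [0.4935, 0.0645, 0.1662]
tool_rot: [2.637, 0.791, -0.145]
contact_force: [-0.4, 0.6, -1.2]
gripper_width: 0.6
finger_force: 0.0
```

Call:
send_rows(linear=[[0,0,0],[0,0,0],[0,0,0],[0,0,0],[0,0,0],[0,0,0]], delta_rot=[[0,0,0.12],[0,0,0.12],[0,0,0.12],[0,0,0.12],[0,0,0.12],[0,0,0.02]], gripper=[0.6,0.6,0.6,0.6,0.6,0.6])

```text
t: 12.93
eef_pos: [0.4935, 0.0644, 0.1661]
tool_rot: [2.743, -0.049, 0.026]
contact_force: [0.3, -0.5, 0.2]
gripper_width: 0.603
finger_force: 0.0
```

Run:
```python
from kin import *
show(); R0=Ro.from_rotvec([0.047,3.141,0])*X([0,0,1],np.pi)
R=X([1,0,0],-.4)*R0; p=np.array([.49,.031,.062])+R.apply([0,0,.019]); go(p,R=R)
q=get_state()['q']
print(ik(p,R,q))
for yw in (0,-.2):
  for th in (-.4,0,.4,.8,1.2,1.6,1.9):
    cup=np.array([.527,-.255,.2]); bar=cup-.05*np.array([np.cos(yw),np.sin(yw),0]); R=X([0,0,1],yw)*X([1,0,0],th)*R0
    q,e=ik(bar+R.apply([0,0,.019]),R,q); print(yw,th,q.round(2),round(e,4))
```

```text
t 12.93 p [0.4935 0.0644 0.1661] q [ 0.337  0.391  1.912 -0.45   1.015  2.218] F [ 0.3 -0.5  0.2] w 0.603 ff 0.0 
R [[0.999, -0.038, 0.011], [-0.031, -0.921, -0.388], [0.025, 0.387, -0.922]]
shift mm [ -5.2  -9.3 127.9]
turn rad [-0.0021 -0.0106 -0.0083]
(array([ 0.26457237,  0.54951037,  2.01340939, -0.56823261,  0.77340692,
        2.31524048]), np.float64(1.08904465374632e-10))
0 -0.4 [-0.31  0.29  1.99 -0.54  0.81  1.66] 0.0
0 0 [-0.51  0.34  1.87  0.    0.94  1.09] 0.0
0 0.4 [-0.68  0.47  1.73  0.33  1.22  0.77] 0.0
0 0.8 [-0.79  0.66  1.59  0.53  1.54  0.61] 0.0
0 1.2 [-0.85  0.86  1.47  0.69  1.84  0.55] 0.0
0 1.6 [-0.87  1.06  1.39  0.85  2.11  0.53] 0.0
0 1.9 [-0.86  1.18  1.36  0.99  2.3   0.55] 0.0
-0.2 -0.4 [-0.28  0.33  1.94 -0.52  0.91  1.85] 0.0
-0.2 0 [-0.5   0.33  1.88  0.    0.93  1.3 ] 0.0
-0.2 0.4 [-0.69  0.43  1.79  0.39  1.15  0.91] 0.0
-0.2 0.8 [-0.82  0.6   1.69  0.63  1.42  0.7 ] 0.0
-0.2 1.2 [-0.9   0.79  1.61  0.8   1.71  0.58] 0.0
-0.2 1.6 [-0.92  0.99  1.54  0.96  1.99  0.52] 0.0
-0.2 1.9 [-0.9   1.13  1.5   1.09  2.19  0.5 ] 0.0
```

Call:
send_rows(linear=[[-5,-9,0],[0,0,22],[0,0,22],[0,0,22],[0,0,20],[0,0,18],[0,0,14],[0,0,10],[0,0,0]], delta_rot=[[0,-0.01,-0.008],[0,0,0],[0,0,0],[0,0,0],[0,0,0],[0,0,0],[0,0,0],[0,0,0],[0,0,0]], gripper=[0.6,0.6,0.6,0.6,0.6,0.6,0.6,0.6,0.6])

```text
t: 13.68
eef_pos: [0.4871, 0.0221, 0.042]
tool_rot: [2.741, -0.031, 0.001]
contact_force: [-0.3, 0.6, -0.2]
gripper_width: 0.601
finger_force: 0.0
```

Call:
send_rows(linear=[[0,0,0],[0,0,0],[0,0,0],[0,0,0],[0,0,0],[0,0,0],[0,0,0],[0,0,0],[0,0,0]], delta_rot=[[0,0,0],[0,0,0],[0,0,0],[0,0,0],[0,0,0],[0,0,0],[0,0,0],[0,0,0],[0,0,0]], gripper=[0.35,0.25,0.2,0.15,0.1,0.05,0,0,0])

```text
t: 14.43
eef_pos: [0.4881, 0.0225, 0.0436]
tool_rot: [2.741, -0.034, 0.006]
contact_force: [-1.9, 1.1, 6.2]
gripper_width: 0.176
finger_force: 30.0
```

Run:
```python
from kin import *
show(); s=get_state(); R=Ro.from_rotvec(s['tool_rot']); print('grasp pt',s['eef_pos']-R.apply([0,0,.019])); go(s['eef_pos']+[0,0,.15])
f=snap('scene'); cv2.imwrite('pics/s5.png',cv2.resize(f['image'][200:350,250:450],(800,600))[...,::-1])
```

```text
t 14.43 p [0.4881 0.0225 0.0436] q [ 0.262  0.592  1.984 -0.576  0.763  2.318] F [-1.9  1.1  6.2] w 0.176 ff 30.0 
R [[1.0, -0.025, -0.001], [-0.023, -0.921, -0.39], [0.009, 0.39, -0.921]]
grasp pt [0.4881349  0.02989069 0.06106938]
shift mm [   1.4   58.4 -138.1]
```

View pics/s5.png

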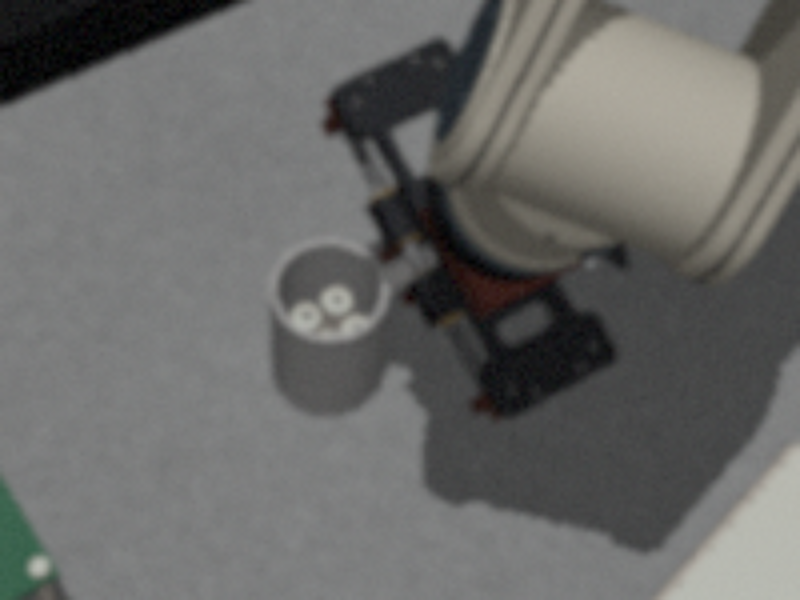

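Scene: the fingers close on the bar beside the cup at (400,275), the opening matches 15.5 mm, and the spacers are still inside. Now I'll lift and carry it.

Call:
send_rows(linear=[[0,2,-5],[0,4,-10],[0,6,-14],[0,7,-16],[0,7,-16],[0,7,-16],[0,7,-16],[0,6,-14],[0,6,-14],[0,4,-9],[0,2,-4],[0,0,0]], delta_rot=[[0,0,0],[0,0,0],[0,0,0],[0,0,0],[0,0,0],[0,0,0],[0,0,0],[0,0,0],[0,0,0],[0,0,0],[0,0,0],[0,0,0]], gripper=[0,0,0,0,0,0,0,0,0,0,0,0])

```text
t: 15.48
eef_pos: [0.4871, 0.0213, 0.1903]
tool_rot: [2.742, -0.035, 0.008]
contact_force: [0.1, 0.3, -2.4]
gripper_width: 0.17
finger_force: 30.0
```

Run:
```python
from kin import *
show()
f=snap('scene'); P=pts(f); s=get_state(); c=s['eef_pos']+[.055,.0,.02]
m=(f['range_z']>0)&(np.hypot(P[...,0]-c[0]-.002,P[...,1]-c[1])<.05)&(P[...,2]>.1)&(P[...,2]<.30)
p=P[m]; rim=p[p[:,2]>np.percentile(p[:,2],97)-.03]
r=p[(p[:,2]>.2)]; print('rim pts',np.percentile(r,[2,50,98],axis=0).round(3).tolist())
cv2.imwrite('pics/s6.png',cv2.resize(f['image'][150:350,230:470],(720,600))[...,::-1])
```

```text
t 15.48 p [0.4871 0.0213 0.1903] q [ 0.26   0.332  1.932 -0.453  1.033  2.121] F [ 0.1  0.3 -2.4] w 0.17 ff 30.0 
R [[1.0, -0.026, 0.001], [-0.023, -0.921, -0.389], [0.011, 0.389, -0.921]]
rim pts [[0.496, 0.001, 0.201], [0.524, 0.034, 0.223], [0.571, 0.059, 0.298]]
```

View pics/s6.png

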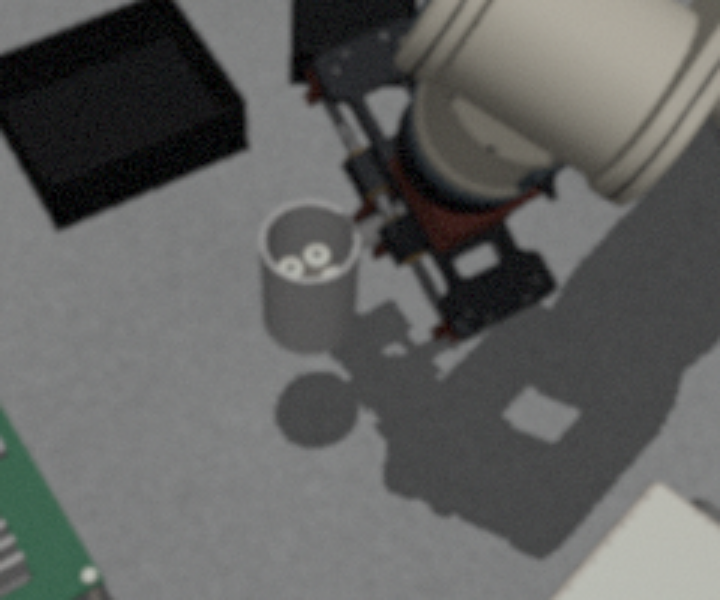

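The cup at (310,240) is lifted level with its spacers in it. Now I'll carry it to the tray.

Call:
send_rows(linear=[[0,7,3],[0,14,6],[-1,20,8.5],[-1,24,10],[-1,26,11],[-1,27,11.5],[-1,27,11.5],[-1,26,11],[-1,24,10],[-1,22,9],[-1,18,7.5],[0,12,5]], delta_rot=[[0,0,0],[0,0,0],[0,0,0],[0,0,0],[0,0,0],[0,0,0],[0,0,0],[0,0,0],[0,0,0],[0,0,0],[0,0,0],[0,0,0]], gripper=[0,0,0,0,0,0,0,0,0,0,0,0])

```text
t: 16.53
eef_pos: [0.47, -0.2485, 0.1885]
tool_rot: [2.741, -0.036, 0.002]
contact_force: [-0.9, -0.7, -2.6]
gripper_width: 0.17
finger_force: 30.0
```

Call:
send_rows(linear=[[0,7,3],[0,0,0],[0,0,0]], delta_rot=[[0,0,0],[0,0,0],[0,0,0]], gripper=[0,0,0])

```text
t: 16.78
eef_pos: [0.4707, -0.2541, 0.1889]
tool_rot: [2.742, -0.035, 0.004]
contact_force: [0.1, 0.2, -2.7]
gripper_width: 0.174
finger_force: 30.0
```

Run:
```python
from kin import *
show(); s=get_state(); R=Ro.from_rotvec(s['tool_rot']); g=s['eef_pos']-R.apply([0,0,.019]); print('grasp',g)
# rotation about the bar per row a (tool x), TCP shift in the tool frame keeping the grasp point
for a in (.05,.1,.12): print(a,((X([1,0,0],a).apply([0,0,19])-[0,0,19])).round(2))
```

```text
t 16.78 p [ 0.4707 -0.2541  0.1889] q [-0.3    0.311  1.969 -0.537  0.816  1.659] F [ 0.1  0.2 -2.7] w 0.174 ff 30.0 
R [[1.0, -0.025, -0.002], [-0.024, -0.921, -0.389], [0.008, 0.389, -0.921]]
grasp [ 0.47074137 -0.24672122  0.20635781]
0.05 [ 0.   -0.95 -0.02]
0.1 [ 0.   -1.9  -0.09]
0.12 [ 0.   -2.27 -0.14]
```

Call:
send_rows(linear=[[0,-3,7],[0,-3,7],[0,-1.9,0],[0,-1.9,0],[0,-1.9,0],[0,-1.9,0],[0,-1.9,0],[0,-1.9,0],[0,-1.9,0],[0,-1.9,0],[0,-1.2,0],[0,-1.2,0]], delta_rot=[[0,0,0],[0,0,0],[0.1,0,0],[0.1,0,0],[0.1,0,0],[0.1,0,0],[0.1,0,0],[0.1,0,0],[0.1,0,0],[0.1,0,0],[0.06,0,0],[0.06,0,0]], gripper=[0,0,0,0,0,0,0,0,0,0,0,0])

```text
t: 17.78
eef_pos: [0.4717, -0.237, 0.1735]
tool_rot: [-2.619, 0.028, -0.018]
contact_force: [-0.2, 1.1, -2.7]
gripper_width: 0.178
finger_force: 30.0
```

Call:
send_rows(linear=[[0,-1,0],[0,-1,0],[0,-1,0],[0,-1,0],[0,-1,0],[0,-1,0],[0,-1,0],[0,-1,0],[0,-1,0],[0,-1,0],[0,-1,0],[0,-1,0]], delta_rot=[[0.05,0,0],[0.05,0,0],[0.05,0,0],[0.05,0,0],[0.05,0,0],[0.05,0,0],[0.05,0,0],[0.05,0,0],[0.05,0,0],[0.05,0,0],[0.05,0,0],[0.05,0,0]], gripper=[0,0,0,0,0,0,0,0,0,0,0,0])

```text
t: 18.78
eef_pos: [0.472, -0.2282, 0.1817]
tool_rot: [-2.021, 0.018, -0.02]
contact_force: [0.2, -0.1, -2.4]
gripper_width: 0.177
finger_force: 30.0
```

Run:
```python
from kin import *
show(); s=get_state(); R=Ro.from_rotvec(s['tool_rot']); g=s['eef_pos']-R.apply([0,0,.019]); print('grasp',g)
f=snap('scene');a=cv2.resize(f['image'][100:280,170:410],(800,600)); cv2.imwrite('pics/s7.png',a[...,::-1])
```

```text
t 18.78 p [ 0.472  -0.2282  0.1817] q [-0.846  0.782  1.567  0.672  1.736  0.508] F [ 0.2 -0.1 -2.4] w 0.177 ff 30.0 
R [[1.0, -0.004, 0.023], [-0.022, -0.435, 0.9], [0.006, -0.9, -0.435]]
grasp [ 0.47155616 -0.24531844  0.18993783]
```

View pics/s7.png

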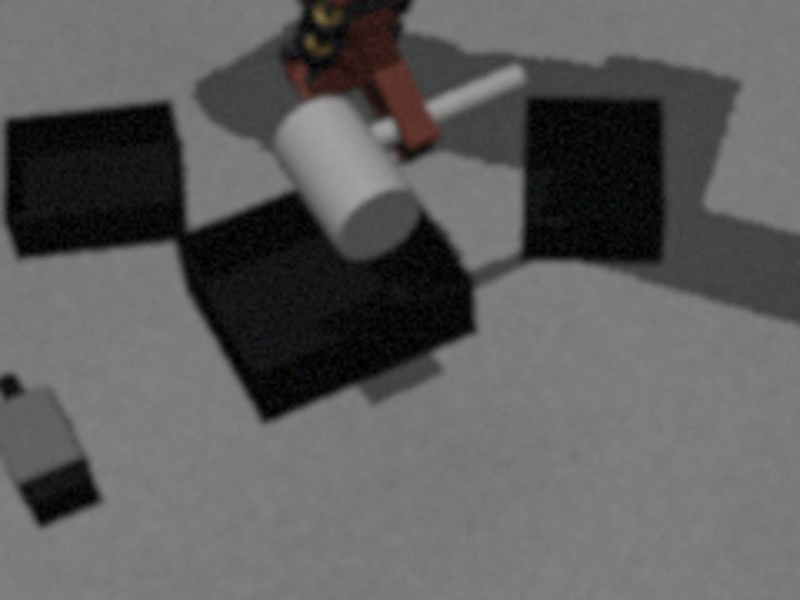

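The cup is tipped about 87° with its mouth over the tray, around (340,110), and the weight shows the spacers are still inside. I'll keep tipping slowly.

Call:
send_rows(linear=[[0,-2.3,3],[0,-2.3,3],[0,-2,3],[0,-0.8,0],[0,-0.8,0],[0,-0.8,0],[0,-0.8,0],[0,-0.8,0],[0,-0.8,0],[0,-0.8,0],[0,-0.8,0],[0,-0.8,0]], delta_rot=[[0.04,0,0],[0.04,0,0],[0.04,0,0],[0.04,0,0],[0.04,0,0],[0.04,0,0],[0.04,0,0],[0.04,0,0],[0.04,0,0],[0.04,0,0],[0.04,0,0],[0.04,0,0]], gripper=[0,0,0,0,0,0,0,0,0,0,0,0])

```text
t: 19.83
eef_pos: [0.4723, -0.2163, 0.1921]
tool_rot: [-1.54, 0.011, -0.024]
contact_force: [0.2, -0.2, -2.7]
gripper_width: 0.172
finger_force: 30.0
```

Call:
send_rows(linear=[[0,-0.8,0],[0,-0.8,0],[0,-0.8,0],[0,-0.8,0],[0,-0.8,0],[0,0,0],[0,0,0],[0,0,0],[0,0,0],[0,0,0],[0,0,0],[0,0,0]], delta_rot=[[0.04,0,0],[0.04,0,0],[0.04,0,0],[0.04,0,0],[0.04,0,0],[0,0,0],[0,0,0],[0,0,0],[0,0,0],[0,0,0],[0,0,0],[0,0,0]], gripper=[0,0,0,0,0,0,0,0,0,0,0,0])

```text
t: 20.83
eef_pos: [0.4722, -0.2172, 0.1968]
tool_rot: [-1.342, 0.008, -0.026]
contact_force: [-0.5, -0.3, -1.7]
gripper_width: 0.172
finger_force: 30.0
```

Run:
```python
from kin import *
show()
f=snap('scene');g=snap('top'); cv2.imwrite('pics/s8.png',np.hstack([cv2.resize(f['image'][110:260,170:370],(400,300)),cv2.resize(g['image'][170:320,340:540],(400,300))])[...,::-1])
```

```text
t 20.83 p [ 0.4722 -0.2172  0.1968] q [-0.856  1.085  1.481  0.935  2.194  0.457] F [-0.5 -0.3 -1.7] w 0.172 ff 30.0 
R [[1.0, 0.014, 0.021], [-0.023, 0.226, 0.974], [0.009, -0.974, 0.226]]
```

View pics/s8.png

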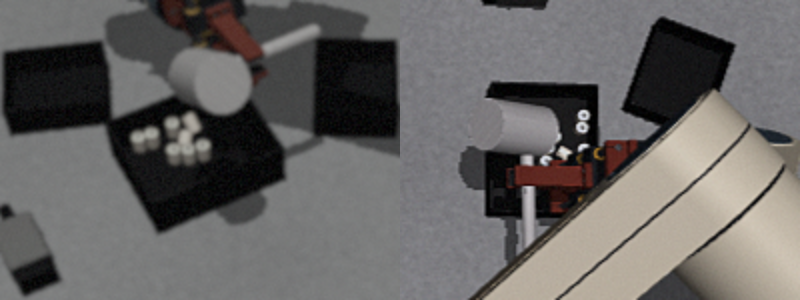

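All eight spacers can be counted in the tray (left half: around (138–203, 122–153)), and the force matches an empty cup. Now I'll turn the cup back upright.

Call:
send_rows(linear=[[0,2.2,0],[0,2.2,0],[0,2.2,0],[0,2.2,0],[0,2.2,0],[0,2.2,0],[0,2.2,0],[0,2.2,0],[0,2.2,0],[0,2.2,0],[0,2.2,0],[0,2.2,0]], delta_rot=[[-0.12,0,0],[-0.12,0,0],[-0.12,0,0],[-0.12,0,0],[-0.12,0,0],[-0.12,0,0],[-0.12,0,0],[-0.12,0,0],[-0.12,0,0],[-0.12,0,0],[-0.12,0,0],[-0.12,0,0]], gripper=[0,0,0,0,0,0,0,0,0,0,0,0])

```text
t: 21.93
eef_pos: [0.4723, -0.2278, 0.1755]
tool_rot: [-2.788, 0.03, -0.021]
contact_force: [-0.1, 0.0, -1.2]
gripper_width: 0.169
finger_force: 30.0
```

Call:
send_rows(linear=[[0,2.2,0],[0,2.2,0],[0,2.2,0],[0,2.2,0],[0,2.2,0],[0,2.2,0],[0,0,0]], delta_rot=[[-0.12,0,0],[-0.12,0,0],[-0.12,0,0],[-0.12,0,0],[-0.12,0,0],[-0.12,0,0],[0,0,0]], gripper=[0,0,0,0,0,0,0])

```text
t: 22.52
eef_pos: [0.4705, -0.2379, 0.1731]
tool_rot: [2.785, -0.031, 0.003]
contact_force: [-0.9, 0.6, -1.7]
gripper_width: 0.17
finger_force: 30.0
```

Run:
```python
from kin import *
show(); R=Ro.from_rotvec([2.742,-.035,.004]); go([.487,.0213,.1903],R=R)
```

```text
t 22.52 p [ 0.4705 -0.2379  0.1731] q [-0.293  0.326  1.979 -0.489  0.793  1.638] F [-0.9  0.6 -1.7] w 0.17 ff 30.0 
R [[1.0, -0.022, -0.002], [-0.021, -0.937, -0.349], [0.006, 0.349, -0.937]]
shift mm [  11.2 -237.2 -106.6]
turn rad [-0.043   0.0007  0.0034]
```

Call:
send_rows(linear=[[1,-10,-4],[1,-18,-8],[1,-24,-11],[1,-26,-12],[1,-26,-12],[1,-26,-12],[1,-26,-12],[1,-26,-12],[1,-24,-11],[1,-18,-8],[1,-10,-4],[0,0,0]], delta_rot=[[-0.043,0,0],[0,0,0],[0,0,0],[0,0,0],[0,0,0],[0,0,0],[0,0,0],[0,0,0],[0,0,0],[0,0,0],[0,0,0],[0,0,0]], gripper=[0,0,0,0,0,0,0,0,0,0,0,0])

```text
t: 23.52
eef_pos: [0.489, 0.018, 0.1819]
tool_rot: [2.749, -0.032, 0.003]
contact_force: [-0.2, -0.3, -0.4]
gripper_width: 0.177
finger_force: 30.0
```

Run:
```python
from kin import *
show(); s=get_state(); go([.487,.0225,.0436])
f=snap('scene');P=pts(f); u0=s['eef_pos']
m=(f['range_z']>0)&(P[...,2]>.14)&(P[...,2]<.26)&(P[...,0]>u0[0]+.024)&(P[...,0]<u0[0]+.1)&(abs(P[...,1]-u0[1]-.008)<.045)
p=P[m]; hi=p[p[:,2]>.205]; A=np.c_[hi[:,:2],np.ones(len(hi))]
rim=p[(p[:,2]>np.percentile(p[:,2],90)-.02)]
# rim plane, fitted robustly
from numpy.linalg import lstsq
for _ in range(6):
    c=lstsq(A,hi[:,2],rcond=None)[0]; r=hi[:,2]-A@c; k=np.abs(r)<max(.002,1.5*np.median(abs(r))); hi,A=hi[k],A[k]
print('rim plane slopes',c.round(3),len(hi),np.abs(r).max(), 'z',np.percentile(p[:,2],[50,90,98]).round(3))
cv2.imwrite('pics/s9.png',cv2.resize(f['image'][150:350,230:470],(720,600))[...,::-1])
```

```text
t 23.52 p [0.489  0.018  0.1819] q [ 0.248  0.345  1.934 -0.451  1.014  2.112] F [-0.2 -0.3 -0.4] w 0.177 ff 30.0 
R [[1.0, -0.023, -0.002], [-0.022, -0.924, -0.382], [0.006, 0.382, -0.924]]
shift mm [ -3.  -57.  126.1]
rim plane slopes [-0.076  0.086  0.257] 113 0.002090787446344583 z [0.19  0.22  0.222]
```

View pics/s9.png

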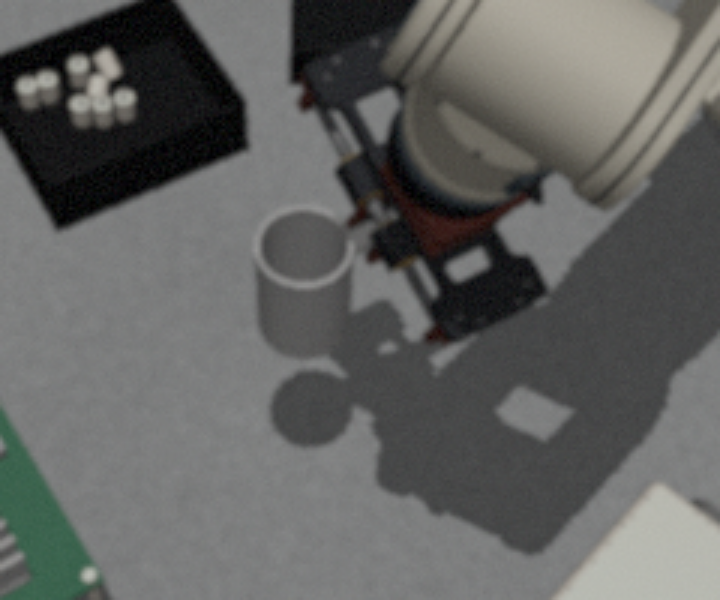

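The cup is empty and near level at (305,245), with all eight spacers in the tray. I'll lower it now, slowly at the end.

Call:
send_rows(linear=[[0,-4,10],[0,-8,19],[0,-9,22],[0,-9,22],[0,-9,22],[0,-7,17],[0,-3,7],[0,-1.2,3],[0,-0.8,2],[0,0,0],[0,0,0]], delta_rot=[[0,0,0],[0,0,0],[0,0,0],[0,0,0],[0,0,0],[0,0,0],[0,0,0],[0,0,0],[0,0,0],[0,0,0],[0,0,0]], gripper=[0,0,0,0,0,0,0,0,0,0,0])

```text
t: 24.48
eef_pos: [0.4902, 0.0157, 0.0487]
tool_rot: [2.747, -0.035, 0.006]
contact_force: [-0.4, -0.4, -1.3]
gripper_width: 0.176
finger_force: 30.0
```

```bash
python3 -c "
from kin import *
show(); print(pts(snap('scene'))[0,0]); 
f=dict(np.load('scene.npz'));P=pts(f);x=get_state()['eef_pos']
m=(P[...,2]>.07)&(P[...,2]<.1)&(P[...,0]>x[0]+.024)&(P[...,0]<x[0]+.1)&(abs(P[...,1]-x[1]-.008)<.045)&(f['range_z']>0);p=P[m]
for a in (0,1):
  for s in (p[:,a]<np.percentile(p[:,a],25),p[:,a]>np.percentile(p[:,a],75)): print(a,np.percentile(p[s,2],[75,90]).round(4))
"
```

```text
t 24.48 p [0.4902 0.0157 0.0487] q [ 0.245  0.581  1.984 -0.57   0.763  2.294] F [-0.4 -0.4 -1.3] w 0.176 ff 30.0 
R [[1.0, -0.026, -0.001], [-0.024, -0.923, -0.385], [0.009, 0.384, -0.923]]
[ 0.91832508 -2.33192234 -0.43907306]
0 [0.0873 0.0889]
0 [0.0873 0.0883]
1 [0.0865 0.088 ]
1 [0.0867 0.0885]
```

Level, about 4–5 mm above the bench. I'll lower it the rest of the way.

Call:
send_rows(linear=[[0,-0.8,1.8],[0,-0.6,1.5],[0,-0.4,1],[0,0,0],[0,0,0],[0,0,0]], delta_rot=[[0,0,0],[0,0,0],[0,0,0],[0,0,0],[0,0,0],[0,0,0]], gripper=[0,0,0,0,0,0])

```text
t: 25.03
eef_pos: [0.4898, 0.0158, 0.0435]
tool_rot: [2.746, -0.035, 0.005]
contact_force: [-2.2, 0.6, 5.4]
gripper_width: 0.173
finger_force: 30.0
```

Call:
send_rows(linear=[[0,-0.3,0.7],[0,0,0],[0,0,0]], delta_rot=[[0,0,0],[0,0,0],[0,0,0]], gripper=[0,0,0])

```text
t: 25.28
eef_pos: [0.4894, 0.0156, 0.0433]
tool_rot: [2.745, -0.035, 0.004]
contact_force: [-4.2, 1.9, 12.9]
gripper_width: 0.171
finger_force: 30.0
```

Call:
send_rows(linear=[[0,0.3,-0.7],[0,0,0],[0,0,0],[0,0,0],[0,0,0],[0,0,0],[0,0,0]], delta_rot=[[0,0,0],[0,0,0],[0,0,0],[0,0,0],[0,0,0],[0,0,0],[0,0,0]], gripper=[0,0.25,0.35,0.5,0.6,0.6,0.6])

```text
t: 25.87
eef_pos: [0.4897, 0.0157, 0.0431]
tool_rot: [2.746, -0.035, 0.004]
contact_force: [-0.0, 0.7, 0.4]
gripper_width: 0.579
finger_force: 0.0
```

Call:
send_rows(linear=[[0,0,-10],[0,0,-20],[0,0,-25],[0,0,-30],[0,0,-30],[0,0,-20],[0,0,0],[0,0,0]], delta_rot=[[0,0,0],[0,0,0],[0,0,0],[0,0,0],[0,0,0],[0,0,0],[0,0,0],[0,0,0]], gripper=[0.6,0.6,0.6,0.6,0.6,0.6,0.6,0.6])

```text
t: 26.53
eef_pos: [0.4905, 0.0685, 0.1691]
tool_rot: [2.748, -0.034, 0.008]
contact_force: [-1.1, 0.2, -0.7]
gripper_width: 0.596
finger_force: 0.0
```

Run:
```python
from kin import *
show(); f=snap('scene');P=pts(f); ok=f['range_z']>0
m=ok&(P[...,2]>.065)&(P[...,2]<.1)&(np.hypot(P[...,0]-.545,P[...,1]-.025)<.045);p=P[m]
(x,y),r=cv2.minEnclosingCircle((p[p[:,2]>.078][:,:2]*1000).astype(np.float32)); print('cup',x,y,r)
for a in (0,1):
  for s in (p[:,a]<np.percentile(p[:,a],25),p[:,a]>np.percentile(p[:,a],75)): print(a,np.percentile(p[s,2],[75,90]).round(4))
w=((f['image'].min(-1)>110)&ok&(abs(P[...,0]-.527)<.09)&(abs(P[...,1]+.28)<.075)&(P[...,2]<.07)); q=P[w]
n,_,st,_=cv2.connectedComponentsWithStats(w.astype(np.uint8)); print('spacer range',q.min(0).round(3),q.max(0).round(3),n-1,st[1:,4])
```

```text
t 26.53 p [0.4905 0.0685 0.1691] q [ 0.342  0.386  1.907 -0.436  1.03   2.199] F [-1.1  0.2 -0.7] w 0.596 ff 0.0 
R [[1.0, -0.025, 0.001], [-0.023, -0.923, -0.384], [0.011, 0.384, -0.923]]
cup 543.9685668945312 24.925230026245117 30.785104751586914
0 [0.0816 0.0833]
0 [0.0826 0.0839]
1 [0.0821 0.084 ]
1 [0.0819 0.0838]
spacer range [ 0.437 -0.355 -0.009] [ 0.617 -0.205  0.031] 13 [205  29  67  42  11   2   7 109   5   1   1   1   1]
```

```bash
python3 -c "
from rig import *
print(finish_job())"
```

```text
the job is handed in; nothing more can be done
None
```

I handed the job in at about 26.5 s: the cup was drawn clear of the riser, all eight spacers were counted in the tray, and the empty cup stands level and released on the open bench at about (0.544, 0.025) m; no verdict came back.

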